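Click the retaining collar onto the tape spindle

TASK

Secure the roll of tape on its spindle: pick up the orange collar, put it over the spindle's rod the way up it stands, and slide it straight down past the sprung ball in the rod until it clicks and the ball sits in the collar's groove. Press gently: stop at the firm stop that follows the click instead of forcing the collar on, then let go, leaving the collar latched on the rod. Do not knock the two screw-cap tubes or the small beaker about.

Things in the scene. Friction and masses are not known exactly. Their poses are not given: they have to be found in the camera images.
- collar_center (a point): Centre, half-way up, of the loose orange retaining collar: a ribbed sleeve 40 mm in outside diameter, 48 mm high, 80 to 150 g, standing upright and right way up (z up) on the bench, with a hole right through it. Best gripped round the outside about 14 mm above this point (38 mm above its underside), so that the rod can come up through it between the fingers.
- collar_groove (a point): Point on the collar's axis at mid-height of the groove inside, 20 mm above its underside. The hole from the bottom up: a mouth that narrows from 34 to 21 mm across over 10 mm, a 21 mm bore for 5 mm, the ring groove, 28 mm across and 10.7 mm high, then a 21 mm bore for the top 22.3 mm.
- stand: The tape spindle, fixed to the bench: dark round foot 86 mm across, 10 mm thick, a white roll of tape on it (62 mm across, top 30 mm above the bench), and an upright aluminium rod 19 mm in diameter through the roll. Origin at the foot's underside on the rod's axis, z up; the ball sticks out on the -x side. The collar must not be pressed down on it with more than about 20 N.
- rod_tip (a point): Middle of the rod's top end, 100 mm above the bench, on the rod's axis. The topmost 12 mm of the rod taper from 19 to 7 mm across. With the collar latched the rod stands 0 to 20 mm above the collar's top.
- slot (a point): Middle of the dark slot in the rod's side, 63 mm above the bench. The ball's height in it is set anew each time, 53 to 73 mm above the bench, and is not measured: find it by feel. Pushed down slowly, the collar first needs 5 to 12 N to press the ball in, then slides easily; 14 to 18 mm below first contact it clicks (it is pulled down), and 4 to 8 mm further comes a firm stop on the ball.
- ball (a joint): Sprung steel ball nose, 10 mm across, that sticks 7 mm out of the slot. Value in m: 0 = fully out (collar not on it); about 0.004 to 0.006 = pressed in by the collar's 21 mm bore; about 0.0007 to 0.0022 = latched in the collar's groove. Its spring pushes outward with 8 N plus 1 N per mm. Once latched, the collar's underside is about 21 mm below the ball's centre.
- tube50_a_mid (a point): Middle of a screw-cap plastic tube (blue cap, 34 mm thick, 112 mm long) lying on the bench: bystander, leave alone.
- tube50_b_mid (a point): Middle of a screw-cap plastic tube (orange cap, 34 mm thick, 112 mm long) lying on the bench: bystander, leave alone.
- beaker_50_mid (a point): Middle of a small empty beaker (48 mm across, 60 mm high) standing on the bench: bystander, leave alone.

How it is judged (in metres and radians):
On the way:
1. the collar is over the rod: its centre is within 6 mm of the rod's axis and no more than 5 mm above the rod's top (horizontal distance between collar_center and rod_tip below 0.006 m and z of collar_center in the frame of rod_tip below 0.005 m), for 0.1 s.
At the end, for the whole second after the job is handed in: The collar is on the rod (axis within 4 mm of the rod's, upright within 0.15 rad, its centre at least 20 mm below the rod's top), the ball is out in the collar's groove (ball joint between 0.0004 and 0.0028 m), and the collar is at rest and released (value of joint ball between 0.0004 and 0.0028 m and horizontal distance between collar_center and rod_tip below 0.004 m and z of collar_center in the frame of rod_tip below -0.02 m and angle between collar_center's own z axis and vertical below 0.15 rad and linear speed of collar below 0.02 m/s and contact force between the fingers and collar below 0.1 N); the robot touches nothing.
It fails at once if the collar is forced against the spindle or its ball: the contact forces between them (ball's and rod's side forces included) add up to more than 50 N, which takes a push of about 25 N on the stop (contact force between collar and stand above 50 N).
It fails at once if a bystander (either tube or the beaker) is moved more than 20 mm (distance of any of tube50_a_mid, tube50_b_mid, beaker_50_mid from where it was at the start of the episode above 0.02 m).
It also fails if it takes over 67 s, if anything falls off the work surface, if the arm or the gripper's body presses on something with over 40 N, if the wrist force passes 120 N, or if a joint passes its speed limit or range.

ROBOT

A 7-joint arm with a two-finger parallel gripper is mounted at the origin on a cart in front of the work surface, level with it; the furniture and walls round the work are solid. World frame = base frame: x ahead of the robot, y to its left, z up, the work surface at z = 0. Lengths are in m, angles in degrees, forces in N, time in s.
With the tool pointing down it reaches from about 0.425 to 0.875 m from the base axis. Payload 4.7 kg.
Tool frame: the origin (TCP) lies midway between the tips of the shut fingers; the grasp point (between the pads) lies 19 mm behind it (env.grip_depth is the distance from the TCP to the grasp point, in m); z points along the fingers, y is the line along which they close (so a half turn about z gives the same grasp; the last joint's range is limited). The gripper opens to 87 mm and grips with 3 to 60 N. Pads are 19 mm wide; open, the fingers measure 117 mm over their backs; the gripper's body (75 mm by 190 mm) begins 51 mm behind the grasp point.
Start: joints at [-66.4, 18.392, -4.016, 83.108, 1.295, 78.541, -3.26], TCP at [0.252, 0.599, 0.223] pointing down, gripper open.
Joint ranges: [-163.93, 163.93], [-17.29, 119.83], [-79.2, 71.16], [3.27, 140.29], [-89.18, 269.18], [5.43, 117.66], [-154.24, 154.24]. Speed limits (degrees/s): [147.25, 147.25, 180, 180, 180, 180, 180].

INTERFACE

Orientations are given as [roll, pitch, yaw] about the fixed x, y, z axes, in that order (R = Rz(yaw) Ry(pitch) Rx(roll)).
In Python, from cell import get_obs, optics, env, nets gives the robot as it stands.
- The arm moves only by the shell command python3 -m creep 'ROWS' [FORCE]. ROWS is JSON, a list of rows, each an object of numbers: "wx", "wy", "wz": the turn, a rotation vector about the tool's x, y, z in degrees; "tx", "ty", "tz": the shift along the tool's x, y, z in mm; "gripper": the opening, from -1 (shut) to 1 (fully open). A call has 1 to 5 rows; each row is the pose to reach, as a shift and turn from the pose commanded when the call began, along the tool's axes at that moment; what a row does not reach only later rows make up. A row lasts 1/12 s, in which the tool goes at most 41.7 mm and 7.16 degrees, less where a joint would pass 70% of its speed; a pose out of reach is approached as far as the arm can. A call with a gripper value outside its range is refused whole. The fingers move at their own pace and stop on an object; FORCE is the grip in N (left out, the last holds). Time passes only in rows, so rows that repeat a pose let the fingers close. It gives the time, the measured TCP pose, the force, the opening and the grip force at its end, in the units of the state.
- get_obs(): the state, without advancing time (a new reading comes with each control period).
- optics.read_camera(name): name is "scene" or "top" or "wrist"; returns (picture, depth): 400x640x3 uint8, red, green, blue; 400x640 float32, m along the optical axis (not along the pixel's ray), 0 where there is no reading.
- optics.camera_info(name): a dict with "fovy" (degrees; the focal length in pixels is half the picture's height over the tangent of half this angle, whatever the lens; pixels are square), "cx", "cy" (the principal point, pixels), "R" (3x3) and "t" (3): a world point X has camera coordinates R X + t; the wrist camera has in their place "tool_from_camera" (4x4, takes a point from camera to tool coordinates, whose origin is the TCP and whose axes are the flange's). Camera axes: x right, y down, z forward; pixel columns grow to the right and rows downward; lengths in m; the calibration is good to about 2 mm. The wrist camera is an equidistant fisheye: a pixel r from the principal point sees the ray r / f radians off the axis. A picture is of the moment at which its call begins: read the wrist's pose just before it. camera_info takes no time and is no camera call.
- env.sign_off(): hands the job in; it is judged then, once.
Trained networks look in the newest picture that a camera, given by its name, has taken for a name from the list of things; names that differ only in an ending like _2 or _b are one class to them, and where a whole thing is asked for, a point or a joint stands for the part that bears it (a point fixed in the world has none). Each returns a list of dicts, best first, with "confidence" (0 to 1); they miss things now and then, are a little off and sometimes report something else, mostly with a low value. They report only what shows in the picture. A call takes as long as a camera call.
- nets.look_for(query, camera): "point" ([x, y, z] in m, in world coordinates, good to about 4 mm: the middle of the surface that is visible of it).
- nets.place_of(query, camera): "point" ([x, y, z] in m, in world coordinates, good to about 4 mm: a listed point, or the origin of a listed thing).
The state is a dict: "time_s": time; "qpos": joint angles; "joint_velocities": joint speeds; "effort": joint torques, N m; "tool_pos": TCP position; "tool_rot": TCP orientation; "force": force on the tool from outside, world axes, zero at the start; "wrist_torque": the same for the moment, N m; "grip_width": finger opening in m; "grasp_force": force on a finger pad.
Only numpy, scipy, OpenCV 4.12 (cv2) and the standard library are available. Lean on these libraries where they do the work, as an engineer would, in place of code of your own. Each camera call takes 0.05 s, during which the arm holds its last target. There are 200 camera calls.

## Working session

There is one attempt and no reset: what is moved stays moved. The work goes in short steps, Python scripts to look and compute and a shell command to move; the robot and the scene stay as the last step left them, time stands still between calls to the robot, and variables do not carry over. Pictures are saved under pics/ and viewed, at most 10 in all, crops included, and the job is handed in when it is done.

```bash
mkdir -p pics; cat > h.py <<'E'
import numpy as np,cv2
from scipy.spatial.transform import Rotation as Ro
from cell import get_obs,optics,env,nets
def pose():
    o=get_obs();return np.array(o["tool_pos"]),Ro.from_euler('xyz',o["tool_rot"],degrees=True).as_matrix(),o
def snap(c,n):
    p,d=optics.read_camera(c);cv2.imwrite(f"pics/{n}.png",p[:,:,::-1]);return p,d
def totool(X):
    p,R,o=pose();return np.round(R.T@(np.array(X)-p)*1000,1)
E
python3 - <<'E'
from h import *
p,R,o=pose();print(o["time_s"],p,o["tool_rot"],o["grip_width"])
for c in("top","scene"):
    snap(c,c+"1")
    for q in("collar_center","rod_tip","stand","tube50_a_mid","beaker_50_mid"):
        print(c,q,[(np.round(r["point"],3).tolist(),round(r["confidence"],2)) for r in nets.place_of(q,c)[:3]])
print(get_obs()["time_s"])
E
```

```text
0.0 [0.2516401  0.59872358 0.22147351] [-1.79893001e+02  5.28002474e-03  1.57208551e+02] 0.08778258308935735
top collar_center [([0.52, -0.319, 0.026], 0.69)]
top rod_tip [([0.65, -0.05, 0.102], 0.71)]
top stand [([0.652, -0.053, 0.003], 0.84)]
top tube50_a_mid [([0.486, 0.231, 0.019], 0.94)]
top beaker_50_mid [([0.565, 0.303, 0.032], 0.63)]
scene collar_center [([0.483, 0.238, 0.018], 0.71), ([0.524, -0.318, 0.022], 0.56)]
scene rod_tip [([0.657, -0.049, 0.098], 0.85)]
scene stand [([0.655, -0.048, 0.002], 0.8)]
scene tube50_a_mid [([0.484, 0.234, 0.017], 0.55)]
scene beaker_50_mid [([0.563, 0.306, 0.034], 0.68)]
0.6
```

View pics/top1.png

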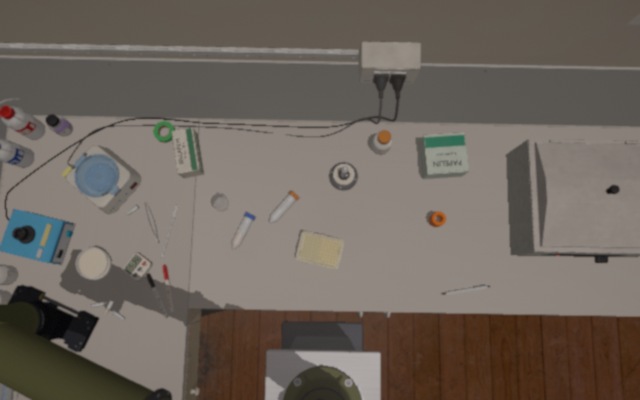

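View pics/scene1.png

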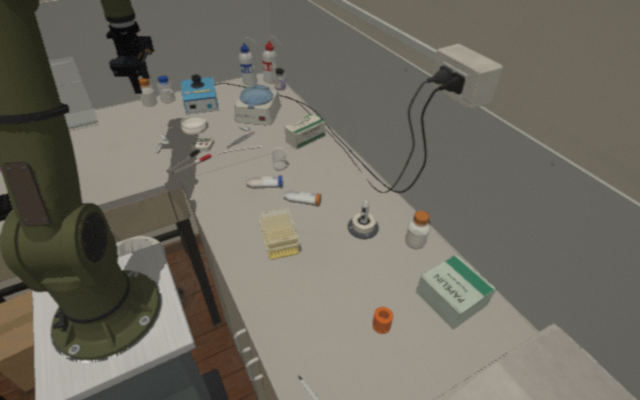

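The top view shows the collar at pixel (438,218), the stand at (344,176), the tubes at (243,230) and (284,206), and the beaker at (220,203). The nets agree with the picture, so I'm swinging over.

```bash
R='[{"tx":-462,"ty":-326,"wz":90},{"tx":-462,"ty":-326,"wz":90},{"tx":-462,"ty":-326,"wz":90},{"tx":-462,"ty":-326,"wz":90},{"tx":-462,"ty":-326,"wz":90}]'; :
python3 -m creep '[{"tx":-462,"ty":-326,"wz":90},{"tx":-462,"ty":-326,"wz":90},{"tx":-462,"ty":-326,"wz":90},{"tx":-462,"ty":-326,"wz":90},{"tx":-462,"ty":-326,"wz":90}]'
python3 - <<'E'
from h import *
print(totool([.55,.05,.22]))
E
```

```text
[-487.6 -390.8    2.6]validation failed for argument at $[0]...
```

```bash
python3 -m creep '[{"wx":0,"wy":0,"wz":7,"tx":-32,"ty":-24,"tz":0,"gripper":1},{"wx":0,"wy":0,"wz":14,"tx":-64,"ty":-48,"tz":0,"gripper":1},{"wx":0,"wy":0,"wz":21,"tx":-96,"ty":-72,"tz":0,"gripper":1},{"wx":0,"wy":0,"wz":28,"tx":-128,"ty":-96,"tz":0,"gripper":1},{"wx":0,"wy":0,"wz":35,"tx":-160,"ty":-120,"tz":0,"gripper":1}]'
python3 - <<'E'
from h import *
print(totool([.55,.05,.22]))
E
```

```text
time_s: 1.02
tool_pos: [0.3536, 0.4249, 0.2228]
tool_rot: [180.0, -0.0, 121.9]
force: [0.6, -0.2, -0.8]
grip_width: 0.087
grasp_force: 0.0
[-422.1  -31.2    2.6]
```

```bash
python3 -m creep '[{"wx":0,"wy":0,"wz":35,"tx":-200,"ty":-15,"tz":0,"gripper":1},{"wx":0,"wy":0,"wz":35,"tx":-200,"ty":-15,"tz":0,"gripper":1},{"wx":0,"wy":0,"wz":35,"tx":-200,"ty":-15,"tz":0,"gripper":1},{"wx":0,"wy":0,"wz":35,"tx":-200,"ty":-15,"tz":0,"gripper":1},{"wx":0,"wy":0,"wz":35,"tx":-200,"ty":-15,"tz":0,"gripper":1}]'
python3 - <<'E'
from h import *
print(totool([.55,.05,.22]),totool([.521,-.319,.22]))
E
```

```text
time_s: 1.43
tool_pos: [0.4482, 0.2461, 0.2231]
tool_rot: [179.9, -0.0, 86.7]
force: [1.7, -0.0, -0.6]
grip_width: 0.0875
grasp_force: 0.0
[-189.9  112.9    3.1] [-560.  105.    3.]
```

```bash
python3 -m creep '[{"wx":0,"wy":0,"wz":0,"tx":-200,"ty":38,"tz":0,"gripper":1},{"wx":0,"wy":0,"wz":0,"tx":-200,"ty":38,"tz":0,"gripper":1},{"wx":0,"wy":0,"wz":0,"tx":-200,"ty":38,"tz":0,"gripper":1},{"wx":0,"wy":0,"wz":0,"tx":-200,"ty":38,"tz":0,"gripper":1},{"wx":0,"wy":0,"wz":0,"tx":-200,"ty":38,"tz":0,"gripper":1}]' >/dev/null
python3 -m creep '[{"wx":0,"wy":0,"wz":0,"tx":-200,"ty":38,"tz":0,"gripper":1},{"wx":0,"wy":0,"wz":0,"tx":-200,"ty":38,"tz":0,"gripper":1},{"wx":0,"wy":0,"wz":0,"tx":-200,"ty":38,"tz":0,"gripper":1},{"wx":0,"wy":0,"wz":0,"tx":-200,"ty":38,"tz":0,"gripper":1},{"wx":0,"wy":0,"wz":0,"tx":-200,"ty":38,"tz":0,"gripper":1}]' >/dev/null
python3 -m creep '[{"wx":0,"wy":0,"wz":28,"tx":-160,"ty":29,"tz":40,"gripper":1},{"wx":0,"wy":0,"wz":28,"tx":-160,"ty":29,"tz":40,"gripper":1},{"wx":0,"wy":0,"wz":28,"tx":-160,"ty":29,"tz":40,"gripper":1},{"wx":0,"wy":0,"wz":28,"tx":-160,"ty":29,"tz":40,"gripper":1},{"wx":0,"wy":0,"wz":28,"tx":-160,"ty":29,"tz":40,"gripper":1}]'
python3 - <<'E'
from h import *
p,R,o=pose()
pic,d=snap("wrist","w1")
for r in nets.place_of("collar_center","wrist")[:2]: print(r,totool(r["point"]))
I=optics.camera_info("wrist");print(I)
# orange top-rim points from depth
f=200/np.tan(np.radians(I["fovy"]/2));T=np.array(I["tool_from_camera"])
hsv=cv2.cvtColor(pic,cv2.COLOR_RGB2HSV);m=(hsv[...,0]<14)&(hsv[...,1]>150)&(hsv[...,2]>60)&(d>0)
v,u=np.nonzero(m);x=u-I["cx"];y=v-I["cy"];r=np.hypot(x,y);th=r/f;z=d[v,u]
c=np.stack([x/r*np.tan(th)*z,y/r*np.tan(th)*z,z],1)
t=c@T[:3,:3].T+T[:3,3];w=t@R.T+p
top=w[(w[:,2]>.042)&(w[:,2]<.06)&(np.hypot(*(w[:,:2]-[.521,-.319]).T)<.04)]
print(len(w),len(top),top.mean(0),top.min(0),top.max(0))
(cx,cy),rad=cv2.minEnclosingCircle(top[:,:2].astype(np.float32));print(cx,cy,rad,totool([cx,cy,.019]))
E
```

```text
time_s: 2.68
tool_pos: [0.5209, -0.3237, 0.1798]
tool_rot: [-179.9, 0.5, 58.4]
force: [-2.0, -1.1, -0.7]
grip_width: 0.0873
grasp_force: 0.0
{'point': [0.523, -0.322, 0.0244], 'confidence': 0.72} [ -3.9   2.8 157.1]
{'fovy': 65.70646984690485, 'cx': 317.83555564743205, 'cy': 200.23573706206713, 'tool_from_camera': array([[ 5.25634887e-04, -9.63981924e-01, -2.65967243e-01,
         7.27189283e-02],
       [ 9.99999620e-01,  6.91716502e-04, -5.30770314e-04,
        -2.76468023e-04],
       [ 6.95626919e-04, -2.65966863e-01,  9.63981921e-01,
        -1.61925272e-01],
       [ 0.00000000e+00,  0.00000000e+00,  0.00000000e+00,
         1.00000000e+00]])}
1201 95 [ 0.5267701  -0.31610345  0.04629785] [ 0.50442974 -0.34006994  0.04203956] [ 0.54441609 -0.2994517   0.04877286]
0.5247829556465149 -0.3196873068809509 0.020662635564804077 [ -1.    3.2 162.4]
```

View pics/w1.png

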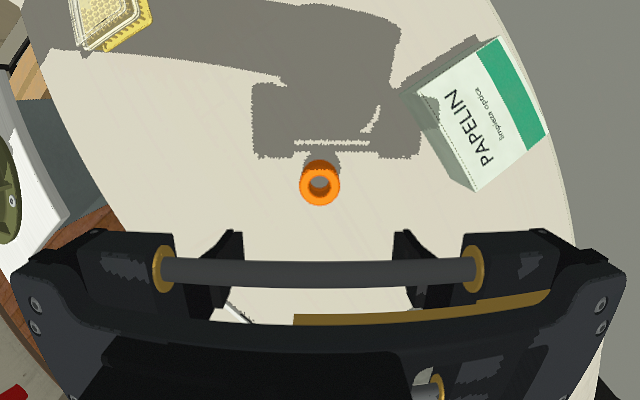

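The collar ring is at pixel (320,184), centred between the fingers and well clear of the box. Descending.

```bash
python3 -m creep '[{"wx":0,"wy":0,"wz":0,"tx":-1,"ty":3,"tz":30,"gripper":1},{"wx":0,"wy":0,"wz":0,"tx":-1,"ty":3,"tz":60,"gripper":1},{"wx":0,"wy":0,"wz":0,"tx":-1,"ty":3,"tz":85,"gripper":1},{"wx":0,"wy":0,"wz":0,"tx":-1,"ty":3,"tz":95,"gripper":1},{"wx":0,"wy":0,"wz":0,"tx":-1,"ty":3,"tz":95,"gripper":1}]'
cat >> h.py <<'E'
def orange(c,name,zr,ctr,rad=.04):
    p,R,o=pose();pic,d=snap(c,name);I=optics.camera_info(c);f=200/np.tan(np.radians(I["fovy"]/2))
    hsv=cv2.cvtColor(pic,cv2.COLOR_RGB2HSV);m=(hsv[...,0]<14)&(hsv[...,1]>150)&(hsv[...,2]>60)&(d>0)
    v,u=np.nonzero(m);x=u-I["cx"];y=v-I["cy"];z=d[v,u]
    if c=="wrist":
        r=np.hypot(x,y)+1e-9;k=np.tan(r/f)/r
        T=np.array(I["tool_from_camera"]);t=np.stack([x*k*z,y*k*z,z],1)@T[:3,:3].T+T[:3,3];w=t@R.T+p
    else: w=(np.stack([x/f*z,y/f*z,z],1)-I["t"])@np.array(I["R"])
    return w[(w[:,2]>zr[0])&(w[:,2]<zr[1])&(np.hypot(*(w[:,:2]-ctr).T)<rad)]
E
python3 - <<'E'
from h import *
t=orange("wrist","w2",(.044,.055),[.5248,-.3197])
c,r=cv2.minEnclosingCircle(t[:,:2].astype(np.float32));print(len(t),c,r,t.mean(0),totool([*c,.019]),pose()[0],pose()[2]["tool_rot"])
E
```

```text
time_s: 3.2
tool_pos: [0.5259, -0.3144, 0.0857]
tool_rot: [-179.8, -0.1, 59.4]
force: [-0.1, 0.7, -0.2]
grip_width: 0.0869
grasp_force: 0.0
147 (0.5242524743080139, -0.31958410143852234) 0.0203139279037714 [ 0.52760788 -0.31359257  0.04679657] [-4.8 -0.2 68.7] [ 0.52683008 -0.31567286  0.08767547] [-1.79947381e+02 -6.08904217e-02  5.93481669e+01]
```

```bash
python3 -m creep '[{"wx":0,"wy":0,"wz":0,"tx":-5,"ty":0,"tz":20,"gripper":1},{"wx":0,"wy":0,"wz":0,"tx":-5,"ty":0,"tz":40,"gripper":1},{"wx":0,"wy":0,"wz":0,"tx":-5,"ty":0,"tz":58,"gripper":1},{"wx":0,"wy":0,"wz":0,"tx":-5,"ty":0,"tz":67,"gripper":1},{"wx":0,"wy":0,"wz":0,"tx":-5,"ty":0,"tz":67,"gripper":1}]'
python3 -m creep '[{"wx":0,"wy":0,"wz":0,"tx":0,"ty":0,"tz":0,"gripper":0.2},{"wx":0,"wy":0,"wz":0,"tx":0,"ty":0,"tz":0,"gripper":0.2},{"wx":0,"wy":0,"wz":0,"tx":0,"ty":0,"tz":0,"gripper":0},{"wx":0,"wy":0,"wz":0,"tx":0,"ty":0,"tz":0,"gripper":-0.4},{"wx":0,"wy":0,"wz":0,"tx":0,"ty":0,"tz":0,"gripper":-0.4}]' 30
python3 -m creep '[{"wx":0,"wy":0,"wz":0,"tx":0,"ty":0,"tz":0,"gripper":-0.4},{"wx":0,"wy":0,"wz":0,"tx":0,"ty":0,"tz":0,"gripper":-0.4},{"wx":0,"wy":0,"wz":0,"tx":0,"ty":0,"tz":0,"gripper":-0.4},{"wx":0,"wy":0,"wz":0,"tx":0,"ty":0,"tz":0,"gripper":-0.4},{"wx":0,"wy":0,"wz":0,"tx":0,"ty":0,"tz":0,"gripper":-0.4}]' 30
```

```text
time_s: 3.67
tool_pos: [0.5241, -0.3208, 0.0204]
tool_rot: [-180.0, -0.0, 59.3]
force: [-0.7, -0.5, -1.3]
grip_width: 0.0869
grasp_force: 0.0
time_s: 4.08
tool_pos: [0.5244, -0.3219, 0.0214]
tool_rot: [179.9, -0.0, 59.2]
force: [-0.4, 1.4, 0.3]
grip_width: 0.0614
grasp_force: 0.0
time_s: 4.5
tool_pos: [0.5239, -0.3217, 0.0205]
tool_rot: [-180.0, -0.0, 59.2]
force: [1.0, -0.1, 0.7]
grip_width: 0.039
grasp_force: 30.0
```

```bash
python3 -m creep '[{"wx":0,"wy":0,"wz":0,"tx":0,"ty":0,"tz":-15,"gripper":-0.4},{"wx":0,"wy":0,"wz":0,"tx":0,"ty":0,"tz":-50,"gripper":-0.4},{"wx":0,"wy":0,"wz":0,"tx":0,"ty":0,"tz":-90,"gripper":-0.4},{"wx":0,"wy":0,"wz":0,"tx":0,"ty":0,"tz":-130,"gripper":-0.4},{"wx":0,"wy":0,"wz":0,"tx":30,"ty":-3,"tz":-150,"gripper":-0.4}]'
python3 -m creep '[{"wx":0,"wy":0,"wz":0,"tx":35,"ty":-3,"tz":0,"gripper":-0.4},{"wx":0,"wy":0,"wz":0,"tx":75,"ty":-7,"tz":0,"gripper":-0.4},{"wx":0,"wy":0,"wz":0,"tx":115,"ty":-11,"tz":0,"gripper":-0.4},{"wx":0,"wy":0,"wz":0,"tx":155,"ty":-15,"tz":0,"gripper":-0.4},{"wx":0,"wy":0,"wz":0,"tx":190,"ty":-18,"tz":0,"gripper":-0.4}]'
python3 -m creep '[{"wx":0,"wy":0,"wz":-7,"tx":25,"ty":-2,"tz":0,"gripper":-0.4},{"wx":0,"wy":0,"wz":-14,"tx":45,"ty":-4,"tz":0,"gripper":-0.4},{"wx":0,"wy":0,"wz":-21,"tx":60,"ty":-5,"tz":0,"gripper":-0.4},{"wx":0,"wy":0,"wz":-26,"tx":70,"ty":-6,"tz":0,"gripper":-0.4},{"wx":0,"wy":0,"wz":-26,"tx":70,"ty":-6,"tz":0,"gripper":-0.4}]'
python3 - <<'E'
from h import *
p,R,o=pose()
t=orange("wrist","w3",(p[2]+.022,p[2]+.035),p[:2],.03)
tt=(t-p)@R*1000
if len(t):
    c,r=cv2.minEnclosingCircle(tt[:,:2].astype(np.float32));print("collar tool",len(t),c,r,tt.min(0),tt.max(0))
for n in("wrist","top"):
    if n=="top": snap(n,"top2")
    for q in("rod_tip","stand","collar_center"): print(n,q,[(totool(r["point"]),round(r["confidence"],2),np.round(r["point"],4)) for r in nets.place_of(q,n)[:1]])
E
```

```text
time_s: 4.92
tool_pos: [0.534, -0.3032, 0.1772]
tool_rot: [179.5, 0.2, 58.6]
force: [0.8, -2.5, -0.9]
grip_width: 0.0394
grasp_force: 30.0
time_s: 5.33
tool_pos: [0.6193, -0.1189, 0.1717]
tool_rot: [180.0, -0.1, 59.3]
force: [0.4, -0.6, -1.9]
grip_width: 0.039
grasp_force: 30.0
time_s: 5.75
tool_pos: [0.65, -0.0552, 0.1711]
tool_rot: [180.0, -0.1, 85.6]
force: [-0.8, 1.3, -1.8]
grip_width: 0.0391
grasp_force: 30.0
collar tool 285 (1.7913818359375, -0.42954158782958984) 20.490848541259766 [-17.58089603 -20.21307466 -28.58679959] [ 22.16142517  19.52282584 -21.97360539]
wrist rod_tip [(array([10. ,  0.1, 72.6]), 0.93, array([ 0.6499, -0.0493,  0.0985]))]
wrist stand [(array([  9.3,   2.9, 169.1]), 0.97, array([ 0.6524, -0.0514,  0.002 ]))]
wrist collar_center [(array([ 6.5,  2.6, -4.7]), 0.88, array([ 0.6518, -0.0543,  0.1757]))]
top rod_tip []
top stand []
top collar_center []
```

View pics/w3.png

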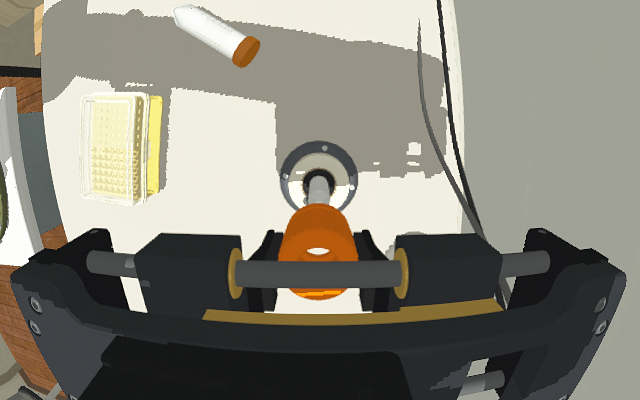

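The rod shows at about (318,185), just ahead of the held collar at (318,250). The roll and foot rings are visible around it. I'm fitting the rod axis from this view's depth.

```bash
cat >> h.py <<'E'
from scipy.optimize import least_squares
def cloud(c,name):
    p,R,o=pose();pic,d=snap(c,name);I=optics.camera_info(c);f=200/np.tan(np.radians(I["fovy"]/2))
    v,u=np.nonzero(d>0);x=u-I["cx"];y=v-I["cy"];z=d[v,u]
    if c=="wrist":
        r=np.hypot(x,y)+1e-9;k=np.tan(r/f)/r
        T=np.array(I["tool_from_camera"]);t=np.stack([x*k*z,y*k*z,z],1)@T[:3,:3].T+T[:3,3];w=t@R.T+p
    else: w=(np.stack([x/f*z,y/f*z,z],1)-I["t"])@np.array(I["R"])
    return w,cv2.cvtColor(pic,cv2.COLOR_RGB2HSV)[v,u],np.stack([u,v],1),p,R
def rodfit(w,c0=(.652,-.05),zr=(.036,.086)):
    s=w[(w[:,2]>zr[0])&(w[:,2]<zr[1])&(np.hypot(*(w[:,:2]-c0).T)<.017)]
    g=least_squares(lambda c:np.hypot(*(s[:,:2]-c).T)-.0095,c0,loss="soft_l1",f_scale=.001)
    return g.x,len(s),np.sqrt(np.mean(g.fun**2))
def edge(w,zr,r,c0):
    s=w[(w[:,2]>zr[0])&(w[:,2]<zr[1])];q=s[:,:2]-c0;a=np.arctan2(q[:,1],q[:,0]);h=np.hypot(*q.T)
    out=[]
    for k in range(-36,36):
        i=(a>=k*np.pi/36)&(a<(k+1)*np.pi/36)&(h<r+.006)&(h>r-.006)
        if i.sum()>2: out.append(s[i][np.argmax(h[i])][:2])
    out=np.array(out);g=least_squares(lambda c:np.hypot(*(out-c[:2]).T)-r,c0,loss="soft_l1",f_scale=.001)
    return g.x,len(out),np.sqrt(np.mean(g.fun**2))
E
python3 - <<'E'
from h import *
w,h,uv,p,R=cloud("wrist","w4")
print(p)
try:
    g=rodfit(w);print("rod",g,totool([*g[0],.1]))
    g=edge(w,(.027,.033),.031,g[0]);print("roll",g,totool([*g[0],.1]))
    g=edge(w,(.006,.013),.043,g[0]);print("foot",g,totool([*g[0],.1]))
except Exception as e: print(e)
E
```

```text
[ 0.64884855 -0.05982014  0.170765  ]
rod (array([ 0.65014456, -0.05035311]), 262, np.float64(0.0014220432392015867)) [ 9.3  0.4 70.7]
roll (array([ 0.65076258, -0.0499768 ]), 64, np.float64(0.0008027073352972099)) [ 9.7  1.  70.7]
foot (array([ 0.65078411, -0.05039071]), 61, np.float64(0.001073489698320438)) [ 9.3  1.1 70.7]
```

```bash
python3 -m creep '[{"wx":0,"wy":0,"wz":0,"tx":7.5,"ty":1,"tz":0,"gripper":-0.4},{"wx":0,"wy":0,"wz":0,"tx":7.5,"ty":1,"tz":15,"gripper":-0.4},{"wx":0,"wy":0,"wz":0,"tx":7.5,"ty":1,"tz":30,"gripper":-0.4},{"wx":0,"wy":0,"wz":0,"tx":7.5,"ty":1,"tz":40,"gripper":-0.4},{"wx":0,"wy":0,"wz":0,"tx":7.5,"ty":1,"tz":40,"gripper":-0.4}]'
python3 - <<'E'
from h import *
w,h,uv,p,R=cloud("wrist","w5")
print(p,pose()[2]["force"])
t=(w-p)@R*1000
m=(h[:,0]<14)&(h[:,1]>150)&(h[:,2]>60)&(t[:,2]<-22)&(t[:,2]>-35)&(np.hypot(t[:,0],t[:,1])<30)
c,r=cv2.minEnclosingCircle(t[m][:,:2].astype(np.float32));print("collar",c,r)
g=edge(w,(.027,.033),.031,(.6508,-.05));print("roll",g,totool([*g[0],.1]))
g=edge(w,(.006,.013),.043,(.6508,-.05));print("foot",g,totool([*g[0],.1]))
E
```

```text
time_s: 6.62
tool_pos: [0.6492, -0.0505, 0.1279]
tool_rot: [-179.7, 0.0, 85.2]
force: [-1.6, -0.2, -0.8]
grip_width: 0.039
grasp_force: 30.0
[ 0.64916246 -0.05053143  0.12790608] [-0.27414366 -0.26661447 -1.15692708]
collar (2.1613051891326904, -0.3713821768760681) 20.39533233642578
roll (array([ 0.65082709, -0.04997827]), 50, np.float64(0.0003651595288075897)) [ 1.   0.9 29.3]
foot (array([ 0.6505959 , -0.05077279]), 53, np.float64(0.0009301595576819721)) [ 0.2  0.8 29.3]
```

View pics/w5.png

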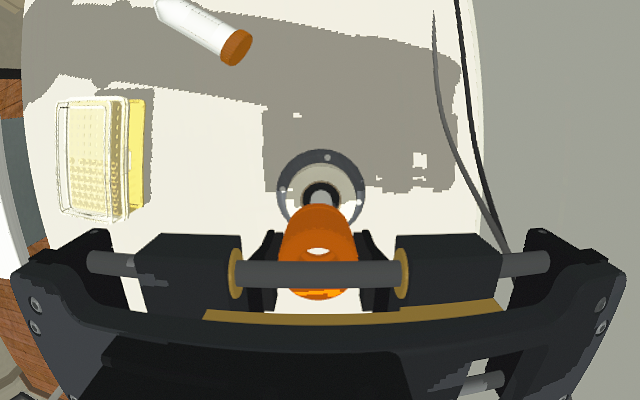

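The roll's ring is at (321,190), and the rod runs up behind the collar's near side. The remaining offset is about -1.4 mm in x and +1 mm in y. Correcting, then lowering slowly over the tip.

```bash
python3 -m creep '[{"wx":0,"wy":0,"wz":0,"tx":-1.4,"ty":1,"tz":0,"gripper":-0.4},{"wx":0,"wy":0,"wz":0,"tx":-1.4,"ty":1,"tz":3,"gripper":-0.4},{"wx":0,"wy":0,"wz":0,"tx":-1.4,"ty":1,"tz":6,"gripper":-0.4},{"wx":0,"wy":0,"wz":0,"tx":-1.4,"ty":1,"tz":9,"gripper":-0.4},{"wx":0,"wy":0,"wz":0,"tx":-1.4,"ty":1,"tz":12,"gripper":-0.4}]'
python3 -m creep '[{"wx":0,"wy":0,"wz":0,"tx":0,"ty":0,"tz":2,"gripper":-0.4},{"wx":0,"wy":0,"wz":0,"tx":0,"ty":0,"tz":4,"gripper":-0.4},{"wx":0,"wy":0,"wz":0,"tx":0,"ty":0,"tz":6,"gripper":-0.4},{"wx":0,"wy":0,"wz":0,"tx":0,"ty":0,"tz":8,"gripper":-0.4},{"wx":0,"wy":0,"wz":0,"tx":0,"ty":0,"tz":8,"gripper":-0.4}]'
```

```text
time_s: 7.08
tool_pos: [0.6518, -0.0529, 0.1186]
tool_rot: [180.0, -0.0, 85.2]
force: [0.3, -0.5, -0.8]
grip_width: 0.0393
grasp_force: 30.0
time_s: 7.5
tool_pos: [0.6514, -0.0528, 0.1101]
tool_rot: [-180.0, 0.0, 85.2]
force: [-0.2, -0.4, -1.8]
grip_width: 0.039
grasp_force: 30.0
```

```bash
python3 -m creep '[{"wx":0,"wy":0,"wz":0,"tx":0,"ty":0,"tz":1.5,"gripper":-0.4},{"wx":0,"wy":0,"wz":0,"tx":0,"ty":0,"tz":3,"gripper":-0.4},{"wx":0,"wy":0,"wz":0,"tx":0,"ty":0,"tz":4.5,"gripper":-0.4},{"wx":0,"wy":0,"wz":0,"tx":0,"ty":0,"tz":6,"gripper":-0.4},{"wx":0,"wy":0,"wz":0,"tx":0,"ty":0,"tz":6,"gripper":-0.4}]'
python3 -m creep '[{"wx":0,"wy":0,"wz":0,"tx":0,"ty":0,"tz":1,"gripper":-0.4},{"wx":0,"wy":0,"wz":0,"tx":0,"ty":0,"tz":2,"gripper":-0.4},{"wx":0,"wy":0,"wz":0,"tx":0,"ty":0,"tz":3,"gripper":-0.4},{"wx":0,"wy":0,"wz":0,"tx":0,"ty":0,"tz":3,"gripper":-0.4},{"wx":0,"wy":0,"wz":0,"tx":0,"ty":0,"tz":3,"gripper":-0.4}]'
python3 -c "
from h import *
print(pose()[0],pose()[2]['force'],nets.place_of('collar_center','wrist')[:0])"
```

```text
time_s: 7.92
tool_pos: [0.6514, -0.0528, 0.1041]
tool_rot: [-180.0, -0.0, 85.2]
force: [-0.8, 0.1, -2.0]
grip_width: 0.0391
grasp_force: 30.0
time_s: 8.33
tool_pos: [0.6516, -0.0528, 0.1015]
tool_rot: [-180.0, -0.0, 85.2]
force: [0.3, -1.5, -0.9]
grip_width: 0.0393
grasp_force: 30.0
[ 0.65161983 -0.05282459  0.10152932] [ 0.34015929 -1.45679284 -0.87582782] []
```

```bash
python3 -m creep '[{"wx":0,"wy":0,"wz":0,"tx":0,"ty":0,"tz":1,"gripper":-0.4},{"wx":0,"wy":0,"wz":0,"tx":0,"ty":0,"tz":2,"gripper":-0.4},{"wx":0,"wy":0,"wz":0,"tx":0,"ty":0,"tz":3,"gripper":-0.4},{"wx":0,"wy":0,"wz":0,"tx":0,"ty":0,"tz":3,"gripper":-0.4}]' | grep -E 'pos|force: \['
python3 -m creep '[{"wx":0,"wy":0,"wz":0,"tx":0,"ty":0,"tz":1,"gripper":-0.4},{"wx":0,"wy":0,"wz":0,"tx":0,"ty":0,"tz":2,"gripper":-0.4},{"wx":0,"wy":0,"wz":0,"tx":0,"ty":0,"tz":2,"gripper":-0.4}]'| grep -E 'pos|force: \['
python3 -m creep '[{"wx":0,"wy":0,"wz":0,"tx":0,"ty":0,"tz":1,"gripper":-0.4},{"wx":0,"wy":0,"wz":0,"tx":0,"ty":0,"tz":2,"gripper":-0.4},{"wx":0,"wy":0,"wz":0,"tx":0,"ty":0,"tz":2,"gripper":-0.4}]'| grep -E 'pos|force: \['
```

```text
tool_pos: [0.6515, -0.0528, 0.0983]
force: [1.0, 0.7, -0.4]
tool_pos: [0.6515, -0.0527, 0.0963]
force: [0.5, 0.3, -1.0]
tool_pos: [0.6515, -0.0527, 0.0943]
force: [-0.5, 1.0, -2.1]
```

```bash
python3 -m creep '[{"wx":0,"wy":0,"wz":0,"tx":0,"ty":0,"tz":1,"gripper":-0.4},{"wx":0,"wy":0,"wz":0,"tx":0,"ty":0,"tz":2,"gripper":-0.4},{"wx":0,"wy":0,"wz":0,"tx":0,"ty":0,"tz":2,"gripper":-0.4}]'| grep -E 'pos|force: \['
python3 -m creep '[{"wx":0,"wy":0,"wz":0,"tx":0,"ty":0,"tz":1,"gripper":-0.4},{"wx":0,"wy":0,"wz":0,"tx":0,"ty":0,"tz":2,"gripper":-0.4},{"wx":0,"wy":0,"wz":0,"tx":0,"ty":0,"tz":2,"gripper":-0.4}]'| grep -E 'pos|force: \['
python3 - <<'E'
from h import *
w,h,uv,p,R=cloud("wrist","w6")
t=(w-p)@R*1000
m=(h[:,0]<14)&(h[:,1]>150)&(h[:,2]>60)&(t[:,2]<-22)&(t[:,2]>-35)&(np.hypot(t[:,0],t[:,1])<30)
c,r=cv2.minEnclosingCircle(t[m][:,:2].astype(np.float32));print("collar",c,r)
for a in((.027,.033),.031),((.006,.013),.043):
    g=edge(w,*a,(.6508,-.05));print(g,totool([*g[0],.1]))
E
```

```text
tool_pos: [0.6515, -0.0526, 0.0923]
force: [-1.3, 1.5, -1.7]
tool_pos: [0.6515, -0.0526, 0.0903]
force: [-0.2, 1.8, -1.5]
collar (1.869437575340271, -0.4278374910354614) 20.427845001220703
(array([ 0.65067442, -0.04996973]), 49, np.float64(0.00032422984832680533)) [ 2.6 -1.1 -9.7]
(array([ 0.65056322, -0.0504261 ]), 54, np.float64(0.0009559208188225135)) [ 2.1 -1.2 -9.7]
```

```bash
python3 -m creep '[{"wx":0,"wy":0,"wz":0,"tx":0.5,"ty":-0.5,"tz":1,"gripper":-0.4},{"wx":0,"wy":0,"wz":0,"tx":0.5,"ty":-0.5,"tz":2,"gripper":-0.4},{"wx":0,"wy":0,"wz":0,"tx":0.5,"ty":-0.5,"tz":2,"gripper":-0.4}]'| grep -E 'pos|force: \['
python3 -m creep '[{"wx":0,"wy":0,"wz":0,"tx":0,"ty":0,"tz":0.7,"gripper":-0.4},{"wx":0,"wy":0,"wz":0,"tx":0,"ty":0,"tz":1.5,"gripper":-0.4},{"wx":0,"wy":0,"wz":0,"tx":0,"ty":0,"tz":1.5,"gripper":-0.4}]'| grep -E 'pos|force: \['
python3 -m creep '[{"wx":0,"wy":0,"wz":0,"tx":0,"ty":0,"tz":0.7,"gripper":-0.4},{"wx":0,"wy":0,"wz":0,"tx":0,"ty":0,"tz":1.5,"gripper":-0.4},{"wx":0,"wy":0,"wz":0,"tx":0,"ty":0,"tz":1.5,"gripper":-0.4}]'| grep -E 'pos|force: \['
```

```text
tool_pos: [0.6512, -0.0527, 0.0885]
force: [-1.0, -0.1, -1.7]
tool_pos: [0.6512, -0.0525, 0.0869]
force: [-0.0, 0.0, -0.7]
tool_pos: [0.6511, -0.0524, 0.0854]
force: [0.2, 0.4, -1.5]
```

```bash
python3 -m creep '[{"wx":0,"wy":0,"wz":0,"tx":0,"ty":0,"tz":1,"gripper":-0.4},{"wx":0,"wy":0,"wz":0,"tx":0,"ty":0,"tz":2,"gripper":-0.4},{"wx":0,"wy":0,"wz":0,"tx":0,"ty":0,"tz":2,"gripper":-0.4}]'| grep -E 'pos|force: \['
python3 -m creep '[{"wx":0,"wy":0,"wz":0,"tx":0,"ty":0,"tz":0.7,"gripper":-0.4},{"wx":0,"wy":0,"wz":0,"tx":0,"ty":0,"tz":1.5,"gripper":-0.4},{"wx":0,"wy":0,"wz":0,"tx":0,"ty":0,"tz":1.5,"gripper":-0.4}]'| grep -E 'pos|force: \['
python3 -m creep '[{"wx":0,"wy":0,"wz":0,"tx":0,"ty":0,"tz":0.7,"gripper":-0.4},{"wx":0,"wy":0,"wz":0,"tx":0,"ty":0,"tz":1.5,"gripper":-0.4},{"wx":0,"wy":0,"wz":0,"tx":0,"ty":0,"tz":1.5,"gripper":-0.4}]'| grep -E 'pos|force: \['
```

```text
tool_pos: [0.6506, -0.0526, 0.0833]
force: [-0.5, -0.1, -1.0]
tool_pos: [0.6505, -0.0525, 0.0822]
force: [-3.5, -0.1, 3.6]
tool_pos: [0.6506, -0.0525, 0.0808]
force: [-1.7, -2.2, 1.6]
```

Contact began at TCP z ≈ 0.083. I expect the click at about 0.065–0.068.

```bash
python3 -m creep '[{"wx":0,"wy":0,"wz":0,"tx":0,"ty":0,"tz":0.7,"gripper":-0.4},{"wx":0,"wy":0,"wz":0,"tx":0,"ty":0,"tz":1.5,"gripper":-0.4},{"wx":0,"wy":0,"wz":0,"tx":0,"ty":0,"tz":1.5,"gripper":-0.4}]'| grep -E 'pos|force: \['
python3 -m creep '[{"wx":0,"wy":0,"wz":0,"tx":0,"ty":0,"tz":0.7,"gripper":-0.4},{"wx":0,"wy":0,"wz":0,"tx":0,"ty":0,"tz":1.5,"gripper":-0.4},{"wx":0,"wy":0,"wz":0,"tx":0,"ty":0,"tz":1.5,"gripper":-0.4}]'| grep -E 'pos|force: \['
python3 -m creep '[{"wx":0,"wy":0,"wz":0,"tx":0,"ty":0,"tz":0.7,"gripper":-0.4},{"wx":0,"wy":0,"wz":0,"tx":0,"ty":0,"tz":1.5,"gripper":-0.4},{"wx":0,"wy":0,"wz":0,"tx":0,"ty":0,"tz":1.5,"gripper":-0.4}]'| grep -E 'pos|force: \['
```

```text
tool_pos: [0.6505, -0.0525, 0.0794]
force: [-7.1, -0.1, 6.0]
tool_pos: [0.6508, -0.0526, 0.0782]
force: [-6.0, -0.1, 7.1]
tool_pos: [0.6507, -0.0526, 0.0771]
force: [-7.4, -0.9, 8.9]
```

```bash
python3 -m creep '[{"wx":0,"wy":0,"wz":0,"tx":0,"ty":0,"tz":0.7,"gripper":-0.4},{"wx":0,"wy":0,"wz":0,"tx":0,"ty":0,"tz":1.5,"gripper":-0.4},{"wx":0,"wy":0,"wz":0,"tx":0,"ty":0,"tz":1.5,"gripper":-0.4}]'| grep -E 'pos|force: \['
python3 -m creep '[{"wx":0,"wy":0,"wz":0,"tx":0,"ty":0,"tz":0.7,"gripper":-0.4},{"wx":0,"wy":0,"wz":0,"tx":0,"ty":0,"tz":1.5,"gripper":-0.4},{"wx":0,"wy":0,"wz":0,"tx":0,"ty":0,"tz":1.5,"gripper":-0.4}]'| grep -E 'pos|force: \['
python3 -m creep '[{"wx":0,"wy":0,"wz":0,"tx":0,"ty":0,"tz":0.7,"gripper":-0.4},{"wx":0,"wy":0,"wz":0,"tx":0,"ty":0,"tz":1.5,"gripper":-0.4},{"wx":0,"wy":0,"wz":0,"tx":0,"ty":0,"tz":1.5,"gripper":-0.4}]'| grep -E 'pos|force: \['
```

```text
tool_pos: [0.6505, -0.0525, 0.0752]
force: [-5.6, 0.7, 6.1]
tool_pos: [0.6503, -0.0524, 0.0727]
force: [-4.1, -0.1, 2.1]
tool_pos: [0.6502, -0.0524, 0.0707]
force: [-4.4, -0.3, -1.6]
```

```bash
python3 -m creep '[{"wx":0,"wy":0,"wz":0,"tx":0,"ty":0,"tz":0.7,"gripper":-0.4},{"wx":0,"wy":0,"wz":0,"tx":0,"ty":0,"tz":1.5,"gripper":-0.4},{"wx":0,"wy":0,"wz":0,"tx":0,"ty":0,"tz":1.5,"gripper":-0.4}]'| grep -E 'pos|force: \['
python3 -m creep '[{"wx":0,"wy":0,"wz":0,"tx":0,"ty":0,"tz":0.5,"gripper":-0.4},{"wx":0,"wy":0,"wz":0,"tx":0,"ty":0,"tz":1,"gripper":-0.4},{"wx":0,"wy":0,"wz":0,"tx":0,"ty":0,"tz":1,"gripper":-0.4}]'| grep -E 'pos|force: \['
python3 -m creep '[{"wx":0,"wy":0,"wz":0,"tx":0,"ty":0,"tz":0.5,"gripper":-0.4},{"wx":0,"wy":0,"wz":0,"tx":0,"ty":0,"tz":1,"gripper":-0.4},{"wx":0,"wy":0,"wz":0,"tx":0,"ty":0,"tz":1,"gripper":-0.4}]'| grep -E 'pos|force: \['
```

```text
tool_pos: [0.6502, -0.0523, 0.0689]
force: [-3.6, -0.2, -3.3]
tool_pos: [0.6502, -0.0523, 0.0679]
force: [-3.6, -1.0, -5.6]
tool_pos: [0.6503, -0.0524, 0.0666]
force: [-4.3, -1.6, -11.4]
```

```bash
python3 -m creep '[{"wx":0,"wy":0,"wz":0,"tx":0,"ty":0,"tz":0.5,"gripper":-0.4},{"wx":0,"wy":0,"wz":0,"tx":0,"ty":0,"tz":1,"gripper":-0.4},{"wx":0,"wy":0,"wz":0,"tx":0,"ty":0,"tz":1,"gripper":-0.4}]'| grep -E 'pos|force: \['
python3 -m creep '[{"wx":0,"wy":0,"wz":0,"tx":0,"ty":0,"tz":0.5,"gripper":-0.4},{"wx":0,"wy":0,"wz":0,"tx":0,"ty":0,"tz":1,"gripper":-0.4},{"wx":0,"wy":0,"wz":0,"tx":0,"ty":0,"tz":1,"gripper":-0.4}]'| grep -E 'pos|force: \['
```

```text
tool_pos: [0.6502, -0.0523, 0.0659]
force: [-4.1, -1.4, -13.3]
tool_pos: [0.6503, -0.0523, 0.0656]
force: [-5.3, -1.0, -10.6]
```

The collar is being pulled down by about 10 N, which is the click. Continuing in small steps to the stop.

```bash
python3 -m creep '[{"wx":0,"wy":0,"wz":0,"tx":0,"ty":0,"tz":0.5,"gripper":-0.4},{"wx":0,"wy":0,"wz":0,"tx":0,"ty":0,"tz":1,"gripper":-0.4},{"wx":0,"wy":0,"wz":0,"tx":0,"ty":0,"tz":1,"gripper":-0.4}]'| grep -E 'pos|force: \['
python3 -m creep '[{"wx":0,"wy":0,"wz":0,"tx":0,"ty":0,"tz":0.5,"gripper":-0.4},{"wx":0,"wy":0,"wz":0,"tx":0,"ty":0,"tz":1,"gripper":-0.4},{"wx":0,"wy":0,"wz":0,"tx":0,"ty":0,"tz":1,"gripper":-0.4}]'| grep -E 'pos|force: \['
```

```text
tool_pos: [0.6504, -0.0525, 0.0653]
force: [-7.0, -1.5, -6.3]
tool_pos: [0.6506, -0.0526, 0.0649]
force: [-7.2, -1.6, -3.8]
```

```bash
python3 -m creep '[{"wx":0,"wy":0,"wz":0,"tx":0,"ty":0,"tz":0.5,"gripper":-0.4},{"wx":0,"wy":0,"wz":0,"tx":0,"ty":0,"tz":1,"gripper":-0.4},{"wx":0,"wy":0,"wz":0,"tx":0,"ty":0,"tz":1,"gripper":-0.4}]'| grep -E 'pos|force: \['
python3 -m creep '[{"wx":0,"wy":0,"wz":0,"tx":0,"ty":0,"tz":0.5,"gripper":-0.4},{"wx":0,"wy":0,"wz":0,"tx":0,"ty":0,"tz":1,"gripper":-0.4},{"wx":0,"wy":0,"wz":0,"tx":0,"ty":0,"tz":1,"gripper":-0.4}]'| grep -E 'pos|force: \['
```

```text
tool_pos: [0.6508, -0.0526, 0.0646]
force: [-8.2, -0.7, -1.7]
tool_pos: [0.651, -0.0527, 0.0639]
force: [-8.3, -1.1, 0.0]
```

```bash
python3 -m creep '[{"wx":0,"wy":0,"wz":0,"tx":0,"ty":0,"tz":0.5,"gripper":-0.4},{"wx":0,"wy":0,"wz":0,"tx":0,"ty":0,"tz":1,"gripper":-0.4},{"wx":0,"wy":0,"wz":0,"tx":0,"ty":0,"tz":1,"gripper":-0.4}]'| grep -E 'pos|force: \['
python3 -m creep '[{"wx":0,"wy":0,"wz":0,"tx":0,"ty":0,"tz":0.5,"gripper":-0.4},{"wx":0,"wy":0,"wz":0,"tx":0,"ty":0,"tz":1,"gripper":-0.4},{"wx":0,"wy":0,"wz":0,"tx":0,"ty":0,"tz":1,"gripper":-0.4}]'| grep -E 'pos|force: \['
```

```text
tool_pos: [0.651, -0.0527, 0.063]
force: [-8.5, -1.0, 0.3]
tool_pos: [0.6512, -0.0527, 0.0626]
force: [-9.3, -1.8, 2.8]
```

```bash
python3 -m creep '[{"wx":0,"wy":0,"wz":0,"tx":0,"ty":0,"tz":0.5,"gripper":-0.4},{"wx":0,"wy":0,"wz":0,"tx":0,"ty":0,"tz":1,"gripper":-0.4},{"wx":0,"wy":0,"wz":0,"tx":0,"ty":0,"tz":1,"gripper":-0.4}]'| grep -E 'pos|force: \['
```

```text
tool_pos: [0.6514, -0.0526, 0.0623]
force: [-9.9, -0.2, 6.7]
```

```bash
python3 -m creep '[{"wx":0,"wy":0,"wz":0,"tx":0,"ty":0,"tz":0.4,"gripper":-0.4},{"wx":0,"wy":0,"wz":0,"tx":0,"ty":0,"tz":0.8,"gripper":-0.4},{"wx":0,"wy":0,"wz":0,"tx":0,"ty":0,"tz":0.8,"gripper":-0.4}]'| grep -E 'pos|force: \['
```

```text
tool_pos: [0.6516, -0.0526, 0.062]
force: [-11.2, -1.4, 7.7]
```

The push is now about 9 N net, rising with almost no travel, so this is the firm stop. The underside is about 21 mm below where the ball first touched, which fits a latch. Easing off and releasing.

```bash
python3 -m creep '[{"wx":0,"wy":0,"wz":0,"tx":0,"ty":0,"tz":-1,"gripper":-0.4},{"wx":0,"wy":0,"wz":0,"tx":0,"ty":0,"tz":-2,"gripper":-0.4},{"wx":0,"wy":0,"wz":0,"tx":0,"ty":0,"tz":-2,"gripper":-0.4}]'
python3 -m creep '[{"wx":0,"wy":0,"wz":0,"tx":0,"ty":0,"tz":0,"gripper":0.1},{"wx":0,"wy":0,"wz":0,"tx":0,"ty":0,"tz":0,"gripper":0.3},{"wx":0,"wy":0,"wz":0,"tx":0,"ty":0,"tz":0,"gripper":0.6},{"wx":0,"wy":0,"wz":0,"tx":0,"ty":0,"tz":0,"gripper":0.6},{"wx":0,"wy":0,"wz":0,"tx":0,"ty":0,"tz":0,"gripper":0.6}]'
```

```text
time_s: 16.27
tool_pos: [0.6512, -0.0527, 0.0626]
tool_rot: [180.0, -0.0, 85.2]
force: [-9.1, -1.3, 1.9]
grip_width: 0.0393
grasp_force: 30.0
time_s: 16.68
tool_pos: [0.6535, -0.0518, 0.062]
tool_rot: [179.7, -0.1, 85.2]
force: [0.0, 0.8, -0.7]
grip_width: 0.0642
grasp_force: 0.0
```

Now rising and backing off to look from above.

```bash
python3 -m creep '[{"wx":0,"wy":0,"wz":0,"tx":0,"ty":0,"tz":-15,"gripper":0.9},{"wx":0,"wy":0,"wz":0,"tx":0,"ty":0,"tz":-35,"gripper":0.9},{"wx":0,"wy":0,"wz":0,"tx":0,"ty":0,"tz":-65,"gripper":0.9},{"wx":0,"wy":0,"wz":0,"tx":0,"ty":0,"tz":-95,"gripper":0.9},{"wx":0,"wy":0,"wz":0,"tx":0,"ty":0,"tz":-120,"gripper":0.9}]' | tail -3
python3 -m creep '[{"wx":0,"wy":0,"wz":0,"tx":0,"ty":0,"tz":-10,"gripper":0.9},{"wx":0,"wy":0,"wz":0,"tx":0,"ty":0,"tz":-10,"gripper":0.9},{"wx":0,"wy":0,"wz":0,"tx":0,"ty":0,"tz":-10,"gripper":0.9}]'
python3 - <<'E'
from h import *
w,h,uv,p,R=cloud("wrist","w7")
m=(h[:,0]<14)&(h[:,1]>150)&(h[:,2]>60)&(np.hypot(*(w[:,:2]-[.6508,-.05]).T)<.04)
s=w[m];z=np.percentile(s[:,2],[2,50,90,98]);print("collar z",z)
t=s[s[:,2]>z[3]-.006];c,r=cv2.minEnclosingCircle(t[:,:2].astype(np.float32));print(c,r)
a=w[np.hypot(*(w[:,:2]-[.6508,-.05]).T)<.012];print("rod top",np.percentile(a[:,2],[50,95]))
for q in("collar_center","rod_tip"):print(q,[np.round(r["point"],4) for r in nets.place_of(q,"wrist")[:1]])
E
```

```text
force: [0.2, 0.4, -0.1]
grip_width: 0.0822
grasp_force: 0.0
time_s: 17.35
tool_pos: [0.6515, -0.0521, 0.1902]
tool_rot: [179.9, -0.0, 85.2]
force: [-0.3, -0.4, -0.4]
grip_width: 0.0827
grasp_force: 0.0
collar z [0.04535766 0.08434398 0.09023231 0.09116673]
(0.6503394246101379, -0.050130441784858704) 0.020314136520028114
rod top [0.09015959 0.09966778]
collar_center [array([ 0.651 , -0.0513,  0.0663])]
rod_tip [array([ 0.6508, -0.0508,  0.0971])]
```

View pics/w7.png

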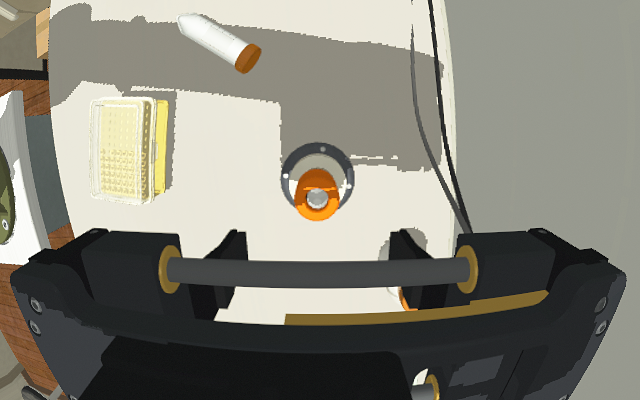

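The collar at (317,200) is upright around the rod tip at (317,197). Its top is at 0.0905 m and its underside at about 0.042 m, so it's held 12 mm above the roll by the ball. The tube in view hasn't moved, and the gripper is clear.

```bash
python3 -c "
from cell import env
print(env.sign_off())"
```

```text
the job is handed in; nothing more can be done
None
```

The collar is on the spindle rod and, going by feel and measured height, latched on the ball. I pressed to the firm stop with about 9 N net, released it and handed the job in at about 17.5 s of the 67 s; sign-off gave no verdict.

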